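# Stand a drying border tile up in the hooded holding stand

## Robot

A 6-joint arm with a two-finger parallel gripper is mounted at the origin on the work surface. World frame = base frame: x ahead of the robot, y to its left, z up, the work surface at z = 0. Lengths are in m, angles in rad, forces in N, time in s.
With the tool pointing down it reaches from about 0.35 to 0.975 m from the base axis. Payload 17.4 kg.
Tool frame: the origin (TCP) lies on the centre line of the jaws, within the pads' length; the fingertips stand 8 mm ahead of it and the grasp point (between the pads) lies 11 mm behind it; y points along the fingers, z is the direction in which the jaws open and shut, and the axes are right-handed (so a half turn about y gives the same grasp; the last joint's range is limited). The gripper opens to 85 mm and grips with 20 to 120 N. Pads are 22 mm wide; open, the fingers measure 114 mm over their backs; the gripper's body (76 mm by 85 mm) begins 54 mm behind the grasp point. The pads swing forward as they close: fully open they stand 13 mm farther back than shut.
Start: joints at [-1.269, 0.116, 1.442, -0, 1.584, -0.038], TCP at [0.225, -0.636, 0.239] pointing down, gripper open.
Joint ranges: [-2.83, 2.83], [-0.83, 2.19], [0.07, 2.5], [-1.14, 4.28], [0.01, 3], [-2.97, 2.97]. Speed limits (rad/s): [1.89, 1.89, 2.22, 3.14, 3.14, 3.14].

## Interface

Orientations are given as a 3x3 rotation matrix whose columns are the frame's x, y, z axes.
In Python, from cell import * gives the robot as it stands.
- The arm moves only by the tool servo_tool, never from a script. Its argument "deltas" is one flat list of numbers, 7 for each row, row after row: the turn, a rotation vector about the world's x, y, z in rad, then the shift along the world's x, y, z in mm, then the finger opening in mm, from 0 to 85.4. A call has 1 to 20 rows; each row shifts and turns the commanded pose from where the row before left it; what a row does not reach is not made up. A row lasts 1/10 s, in which the tool goes at most 50 mm and 8.59 degrees, less where a joint would pass 70% of its speed; a pose out of reach is approached as far as the arm can. A call with a gripper value outside its range is refused whole. The fingers move at their own pace and stop on an object; "newtons" is the grip in N (left out, the last holds). Time passes only in rows, so rows that do not move let the fingers close. It gives the time, the measured TCP pose, the force and the opening at its end, in the units of the state.
- sense(): the state, without advancing time (a new reading comes with each control period).
- read_camera(name): name is "scene" or "top"; returns (picture, depth): 420x560x3 uint8, red, green, blue; 420x560 float32, m along the optical axis (not along the pixel's ray), 0 where there is no reading.
- camera_model(name): a dict with "fovy" (degrees; the focal length in pixels is half the picture's height over the tangent of half this angle, whatever the lens; pixels are square), "cx", "cy" (the principal point, pixels), "T" (4x4, takes a point from camera to world coordinates). Camera axes: x right, y up, looking along -z (the intrinsics and any distortion apply to the point x, -y, -z); pixel columns grow to the right and rows downward; lengths in m; the calibration is good to about 2 mm. A picture is of the moment at which its call begins. camera_model takes no time and is no camera call.
- finish_job(): hands the job in, once; it reports no verdict.
Trained networks look in the newest picture that a camera, given by its name, has taken for a name from the list of things; names that differ only in an ending like _2 or _b are one class to them, and where a whole thing is asked for, a point or a joint stands for the part that bears it (a point fixed in the world has none). Each returns a list of dicts, best first, with "conf" (0 to 1); they miss things now and then, are a little off and sometimes report something else, mostly with a low value. They report only what shows in the picture. A call takes as long as a camera call. They do not tell look-alikes from the thing itself.
- find_in(camera, thing): "extent" ([left, top, right, bottom] in pixels, round what is visible of it).
- pinpoint(camera, thing): "uv" ([column, row] in pixels: a listed point, or the origin of a listed thing).
The state is a dict: "time_s": time; "joints": joint angles; "joint_velocities": joint speeds; "joint_torque": joint torques, N m; "position": TCP position; "eef_rot": TCP orientation; "contact_force": force on the tool from outside, world axes, zero at the start; "ft_torque": the same for the moment, N m; "grip_width": finger opening in m.
Only numpy, scipy, OpenCV 4.12 (cv2) and the standard library are available. Lean on these libraries where they do the work, as an engineer would, in place of code of your own. Each camera call takes 0.05 s, during which the arm holds its last target.

## Task

Take the long narrow border tile off the sloping drying rest and stand it upright on one of its short ends in the wooden holding stand: tuck its upper end up into the metal hood, swing its foot in over the low sill, and gently set it down on the ledge behind the sill, so that the hood still retains its top. Leave it standing there by itself, without hard knocks between tile and stand, and leave the other things on the table where they are.

Things in the scene. Friction and masses are not known exactly. Their poses are not given: they have to be found in the camera images.
- tile_center (a point): Centre of the loose border tile (terracotta body, white glazed face), a flat bar 180 x 62 x 14 mm, about 0.32 kg (varies), the same shape at either end. Axes: x along the 180 mm length, y across the 62 mm width, z out of the glazed face. At the start it lies glazed face up on the rest, tilted 15 degrees, its +x end the higher one, pointing to the robot's left give or take 20 degrees.
- rest: Fixed sloping rest, plywood. Origin on the table under its middle; rises 15 degrees towards its own +x, which points to the robot's left give or take 20 degrees. Board 240 mm long, 110 wide; the tile lies on two cross strips 16 mm high, 10 wide, 90 long, centred 68 mm either side of the middle, so between them 16 mm is free under the tile for fingertips. Strip tops mid-way are 65 mm above the table; far edge under 90 mm.
- stand: Fixed wooden holding stand. Origin on the table straight below the front face of its upright post; -x is its front (faces the robot's right, give or take 20 degrees), y sideways, z up. Post 36 mm wide, from x = 0 to 16 mm, 259 mm high. Base plate 16 mm thick, 150 mm wide, front edge at x = -40 mm. Between ledge and hood the sides beside the post are open for fingers.
- ledge (a point): Point on the stand's ledge, midway between sill and post (stand x = -10 mm), 55 mm above the table; axes as the stand. Ledge 90 mm wide, from the post to x = -26 mm; along its front edge a sill 6 mm thick (x -26 to -20) and 8 mm high: 20 mm between sill and post. A tile standing here reaches 235 mm, 10 mm inside the hood.
- hood (a point): Middle of the mouth of the aluminium hood at the post's top, open only downward: stand x = -12 mm, 225 mm above the table; axes as the stand. Front lip 6 mm thick (x -30 to -24 mm), 24 mm from lip to post; side cheeks 72 mm apart inside (80 outside). Roof underside at 253 mm: 18 mm above a seated tile's top, so it can be raised over the 8 mm sill.
- square_tile_c (a point): Loose bystander, not to be moved: spare square tile lying flat, 105 x 105 x 12 mm. The point is in its middle.
- jar_c (a point): Loose bystander, not to be moved: closed jar, 56 mm across, 70 mm high. The point is in its middle.
- sanding_block_c (a point): Loose bystander, not to be moved: cork block 90 x 50 x 35 mm. The point is in its middle.
Not all that is in view belongs to the job. Leave any blue, green or red look-alike of the part that bears tile_center alone.

How it is judged:
At the end, for the whole second after the job is handed in: Tile at rest and released, on a short end on the ledge behind the sill, top inside the hood: long axis within 0.09 rad of upright, width along the stand's y within 0.25 rad, centre 141 to 149 mm above the table, 4 to 18 mm in front of the post, within 20 mm of the middle sideways (angle between the x axis of tile_center and the z axis of stand, either way round below 0.09 rad and angle between the y axis of tile_center and the y axis of stand, either way round below 0.25 rad and z of tile_center in the frame of stand between 0.141 and 0.149 m and x of tile_center in the frame of stand between -0.018 and -0.004 m and y of tile_center in the frame of stand between -0.02 and 0.02 m and linear speed of tile below 0.02 m/s and contact force between tile and the fingers below 0.1 N); the robot touches nothing.
It fails at once if the tile knocks the stand with more than 45 N (contact force between tile and stand above 45 N).
It fails at once if another thing on the table is shifted by more than 30 mm (distance of any of square_tile_c, jar_c, sanding_block_c from where it was at the start of the episode above 0.03 m).
It also fails if it takes over 58 s, if anything falls off the work surface, if the arm or the gripper's body presses on something with over 40 N, if the wrist force passes 120 N, or if a joint passes its speed limit or range.

## Working session

There is one attempt and no reset: what is moved stays moved. The work goes in short steps, Python scripts to look and compute and a tool call to move; the robot and the scene stay as the last step left them, time stands still between calls to the robot, and variables do not carry over. Pictures are saved under pics/ and viewed, and the job is handed in when it is done.

Besides the shell and the picture viewer there is one more tool, called after "Emit:" by a JSON object that holds its "method" and its "body". servo_tool: Moves the arm, as the interface text tells. Its arguments: {"type":"object","properties":{"deltas":{"type":"array","items":{"type":"number"}},"newtons":{"type":"number"}},"required":["deltas"]}

```bash
ls; mkdir -p pics; python3 - <<'E'
from cell import *
import cv2,numpy as np,pickle
print(sense())
D={}
for c in ["scene","top"]:
    p,d=read_camera(c); m=camera_model(c); print(c,m)
    D[c]=(p,d,m); cv2.imwrite(f"pics/{c}0.png",p[:,:,::-1])
    for t in (["tile_center","rest","stand","ledge","hood"]):
        print(c,t,[(r['uv'],r['conf']) for r in pinpoint(c,t)][:3],[(r['extent'],r['conf']) for r in find_in(c,t)][:3])
pickle.dump(D,open("d0.pkl","wb"))
print(sense()['time_s'])
E
```

```text
pics
{'time_s': 0.0, 'joints': array([-1.26883816e+00,  1.16487371e-01,  1.44229249e+00,  1.61514021e-05,
        1.58400117e+00, -3.77908613e-02]), 'joint_velocities': array([-2.66163863e-04,  4.71461007e-05,  7.22136873e-04,  9.32111943e-04,
        2.24628670e-03,  4.06602985e-04]), 'joint_torque': array([ 1.94628534e-03, -7.31987572e+01, -6.32492137e+01,  1.38142741e-05,
        6.27988949e-03,  1.63267586e-07]), 'position': array([ 0.2248889 , -0.63623273,  0.23854433]), 'eef_rot': array([[-9.42838274e-01, -3.37992357e-04,  3.33250470e-01],
       [-3.33250636e-01,  1.13941229e-03, -9.42837587e-01],
       [-6.10377822e-05, -9.99999294e-01, -1.18691768e-03]]), 'contact_force': array([-0.48576559, -0.2386627 ,  0.34537803]), 'ft_torque': array([-0.02554138,  0.00343199, -0.00114933]), 'grip_width': 0.08564060565565029}
scene {'fovy': 50.44334598816139, 'cx': 279.9660500732167, 'cy': 202.79205075484077, 'T': array([[ 0.55042835, -0.63597445,  0.5408929 ,  1.18849952],
       [ 0.83485679,  0.42435287, -0.35062627, -0.63970599],
       [-0.00654011,  0.64456275,  0.76452344,  1.157
[... 859 characters left out ...]
0.02230793,  0.04747633,  0.99862323,  1.37737807],
       [ 0.        ,  0.        ,  0.        ,  1.        ]])}
top tile_center [([150.8, 261.1], 0.97), ([297.6, 261.9], 0.96), ([404.6, 209.0], 0.84)] [([245.2, 185.0, 303.1, 213.3], 0.92), ([282.5, 234.2, 321.4, 288.9], 0.88), ([388.5, 182.8, 420.8, 239.3], 0.84)]
top rest [([277.8, 198.2], 0.64)] [([236.5, 175.9, 311.6, 219.5], 0.88)]
top stand [([147.5, 192.1], 0.7), ([128.3, 185.8], 0.44)] [([112.6, 171.9, 163.5, 216.2], 0.6)]
top ledge [([144.7, 188.3], 0.76), ([273.3, 198.9], 0.35)] [([113.4, 167.9, 158.7, 213.6], 0.71)]
top hood [([271.6, 199.8], 0.46)] [([111.5, 170.3, 161.4, 217.8], 0.92), ([207.0, 126.3, 233.1, 156.1], 0.64)]
1.1
```

View pics/scene0.png

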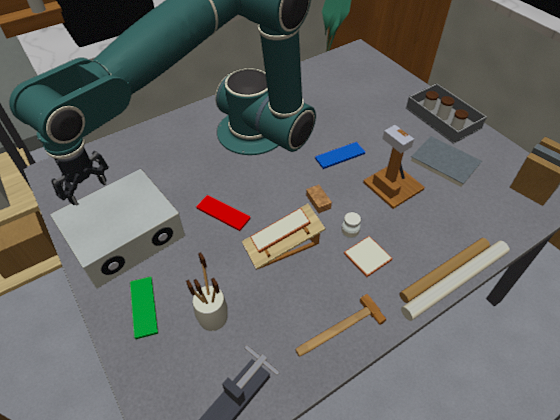

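View pics/top0.png

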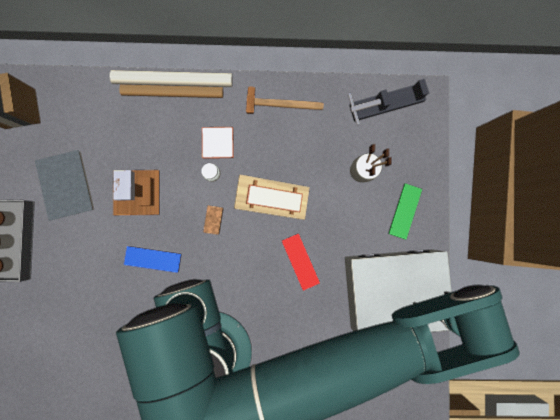

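Scene: the white tile lies on the rest at about (283,230) in scene and (275,197) in top. The stand is at (395,165) in scene and (136,192) in top, with the hood on its left in top. The red, blue and green bars are look-alikes.

```bash
cat > h.py <<'E'
import numpy as np,cv2,pickle
def pts(p,d,m,box):
    l,t,r,b=box
    f=p.shape[0]/2/np.tan(np.radians(m['fovy'])/2)
    v,u=np.mgrid[t:b,l:r]; z=d[t:b,l:r]
    X=np.stack([(u-m['cx'])*z/f,-(v-m['cy'])*z/f,-z,np.ones_like(z)],-1)@m['T'].T
    return X[...,:3],z>0,p[t:b,l:r].astype(int)
def proj(m,P,H=420):
    f=H/2/np.tan(np.radians(m['fovy'])/2)
    q=np.linalg.inv(m['T'])@np.append(P,1)
    return m['cx']+f*q[0]/-q[2], m['cy']-f*q[1]/-q[2]
E
python3 - <<'E'
from h import *
D=pickle.load(open("d0.pkl","rb"))
for c,box in (("top",(225,165,325,230)),("scene",(235,195,335,275))):
    p,d,m=D[c]; X,ok,C=pts(p,d,m,box)
    w=(C.min(-1)>170)&ok&(X[...,2]>.03)
    n,lab,st,_=cv2.connectedComponentsWithStats(w.astype(np.uint8)); k=1+np.argmax(st[1:,4]); 
    P=X[lab==k]; c0=P.mean(0); U,S,V=np.linalg.svd(P-c0); 
    er=np.abs((P-c0)@V[2])
    P=P[er<.006]; c0=P.mean(0);U,S,V=np.linalg.svd(P-c0)
    nrm=V[2]*np.sign(V[2][2]); ax=V[0]*np.sign(V[0][1]); 
    Q=(P-c0)@np.stack([ax,np.cross(nrm,ax)]).T
    r=cv2.minAreaRect((Q*1000).astype(np.float32))
    print(c,len(P),c0,'n',nrm,'ax',ax,'rms',S[2]/len(P)**.5,r, 'tilt',np.degrees(np.arccos(nrm[2])))
    qc=np.array(r[0])/1000; print(' rect centre',c0+qc[0]*ax+qc[1]*np.cross(nrm,ax))
    # table
    print('table z',np.median(X[...,2][ok][X[...,2][ok]<.02]))
for c,box in (("top",(100,160,175,225)),("scene",(355,115,435,215))):
    p,d,m=D[c]; l,t,r,b=box
    cv2.imwrite(f"pics/st_{c}.png",cv2.resize(p[t:b,l:r,::-1],None,fx=7.5 if c=="top" else 6,fy=7.5 if c=="top" else 6,interpolation=cv2.INTER_CUBIC)[:600])
    X,ok,C=pts(p,d,m,box)
    z=X[...,2]; print(c,np.histogram(z[ok],bins=np.arange(-.01,.3,.01)))
E
```

```text
top 863 [ 0.50949277 -0.20204784  0.0785955 ] n [-0.02730178 -0.25891635  0.96551382] ax [0.12336532 0.95761763 0.26028727] rms 0.002324603320131867 ((-1.5077133178710938, -0.4662609100341797), (172.31056213378906, 54.61344909667969), 0.17695792019367218) tilt 15.090938269543676
 rect centre [ 0.5097693  -0.2035505   0.07820036]
table z -0.0007488296650209891
scene 806 [ 0.51100786 -0.20405083  0.08118138] n [-0.05211052 -0.25062612  0.96668042] ax [0.1225556  0.95907361 0.25526051] rms 0.0023029820673807454 ((0.1880340576171875, 1.0944843292236328), (169.2549285888672, 57.249610900878906), 0.651862382888794) tilt 14.832032790587157
 rect centre [ 0.50994617 -0.20372627  0.0812083 ]
table z 0.002446586846637233
top (array([1793, 1066,  868,   53,   21,   39,  255,   50,   17,    8,   14,
         13,   10,   18,    1,    0,    0,    0,    0,    0,    0,    0,
          0,   20,   37,   34,  458,   74,    0,    0]), array([-0.01,  0.  ,  0.01,  0.02,  0.03,  0.04,  0.05,  0.06,  0.07,
        0.08,  0.09,  0.1 ,  0.11,  0.12,  0.13,  0.14,  0.15,  0.16,
        0.17,  0.18,  0.19,  0.2 ,  0.21,  0.22,  0.23,  0.24,  0.25,
        0.26,  0.27,  0.28,  0.29]))
scene (array([1078, 3990,  840,  685,  108,   72,  189,  106,   41,   27,   32,
         31,   26,   26,   28,   29,   29,   30,   26,   28,   14,    0,
          0,   21,   76,   80,  148,  207,    0,    0]), array([-0.01,  0.  ,  0.01,  0.02,  0.03,  0.04,  0.05,  0.06,  0.07,
        0.08,  0.09,  0.1 ,  0.11,  0.12,  0.13,  0.14,  0.15,  0.16,
        0.17,  0.18,  0.19,  0.2 ,  0.21,  0.22,  0.23,  0.24,  0.25,
        0.26,  0.27,  0.28,  0.29]))
```

```bash
python3 - <<'E'
from h import *
D=pickle.load(open("d0.pkl","rb"))
p,d,m=D["top"]; X,ok,C=pts(p,d,m,(100,160,175,225))
for lo,hi in ((.24,.28),(.012,.022),(.045,.06)):
    P=X[ok&(X[...,2]>lo)&(X[...,2]<hi)]
    if len(P)<5: continue
    r=cv2.minAreaRect((P[:,:2]*1000).astype(np.float32)); print(lo,len(P),r,np.median(P[:,2]),P[:,:2].mean(0))
E
```

```text
0.24 566 ((526.61865234375, 215.74696350097656), (79.8473892211914, 47.90522766113281), 2.235361099243164) 0.25751192002273937 [0.52629854 0.21459616]
0.012 780 ((524.9114990234375, 257.3392639160156), (147.11856079101562, 151.73611450195312), 1.187916874885559) 0.01548160859590142 [0.50598982 0.2464876 ]
0.045 286 ((527.4591064453125, 216.36624145507812), (88.46688842773438, 40.974300384521484), 2.1191670894622803) 0.05400388330246486 [0.52697112 0.21581221]
```

View pics/st_top.png

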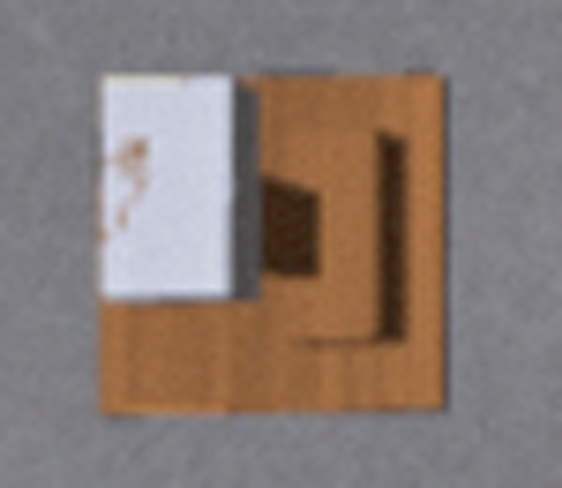

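View pics/st_scene.png

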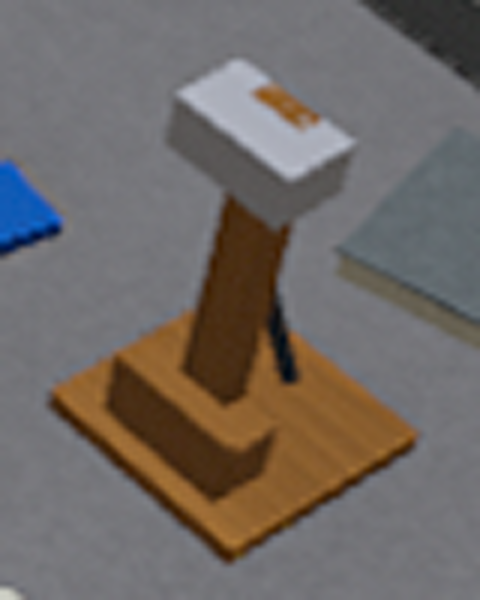

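```bash
cat > fit.py <<'E'
from h import *
from scipy.optimize import minimize
from scipy.ndimage import map_coordinates,gaussian_filter
def projN(m,P,H=420):
    f=H/2/np.tan(np.radians(m['fovy'])/2)
    q=(np.c_[P,np.ones(len(P))])@np.linalg.inv(m['T']).T
    return np.stack([m['cx']+f*q[:,0]/-q[:,2], m['cy']-f*q[:,1]/-q[:,2]],-1)
def R(yaw,tilt=0):
    c,s=np.cos(yaw),np.sin(yaw); Z=np.array([[c,-s,0],[s,c,0],[0,0,1]])
    c,s=np.cos(-tilt),np.sin(-tilt); Y=np.array([[c,0,s],[0,1,0],[-s,0,c]]); return Z@Y
def score(G,m,edges,Rm,o):
    tot=0
    for a,b in edges:
        t=np.linspace(.04,.96,60)[:,None]; P=(np.array(a)*(1-t)+np.array(b)*t)@Rm.T+o
        q=projN(m,P); d=q[-1]-q[0]; n=np.array([-d[1],d[0]])/np.linalg.norm(d)
        tot+=abs(sum(n[k]*map_coordinates(G[k],[q[:,1],q[:,0]],order=1).mean() for k in (0,1)))
    return -tot/len(edges)
def grads(p):
    g=p.astype(float); out=[]
    gx=[gaussian_filter(g[...,k],.8,order=(0,1)) for k in range(3)];gy=[gaussian_filter(g[...,k],.8,order=(1,0)) for k in range(3)]
    return sum(gx),sum(gy)
def fit(p,m,edges,x0,z,tilt=0):
    G=grads(p); best=None
    for dx in (-.004,0,.004):
      for dy in (-.004,0,.004):
        for da in (-.03,0,.03):
          r=minimize(lambda v:score(G,m,edges,R(v[2]*10,tilt),np.array([v[0],v[1],z])),[x0[0]+dx,x0[1]+dy,(x0[2]+da)/10],method='Nelder-Mead',options=dict(xatol=1e-5,initial_simplex=np.array([[x0[0]+dx,x0[1]+dy,(x0[2]+da)/10]]*4)+np.array([[0,0,0],[.003,0,0],[0,.003,0],[0,0,.003]])))
          if best is None or r.fun<best.fun: best=r
    return best.x*[1,1,10],best.fun
def rect(x0,x1,y0,y1,z): 
    c=[(x0,y0,z),(x1,y0,z),(x1,y1,z),(x0,y1,z)]; return [(c[i],c[(i+1)%4]) for i in range(4)]
tile_e=rect(-.09,.09,-.031,.031,.007)
base_e=rect(-.04,.11,-.075,.075,.016); base_e=[base_e[0],base_e[2],base_e[3]]
hood_e=rect(-.03,.016,-.04,.04,.259); hood_e=[hood_e[0],hood_e[2],hood_e[3]]
led_e=rect(-.026,0,-.045,.045,.063);led_e=[led_e[3]]
E
python3 - <<'E'
from fit import *
D=pickle.load(open("d0.pkl","rb"))
for c in D:
    p,d,m=D[c]
    print(c,'tile',fit(p,m,tile_e,[.5117,-.2018,1.443],.0722,np.radians(15)))
    for n,e in (('base',base_e),('hood',hood_e),('all',base_e+hood_e+led_e)):
        print(c,n,fit(p,m,e,[.525,.221,1.605],0))
E
```

```text
scene tile (array([ 0.50940432, -0.19690242,  1.43103497]), np.float64(-74.21942316728867))
scene base (array([0.53335456, 0.21580749, 1.60852163]), np.float64(-64.7575537063324))
scene hood (array([0.52577736, 0.2261607 , 1.60037147]), np.float64(-97.83457287636763))
scene all (array([0.52556987, 0.2259032 , 1.60785711]), np.float64(-72.63303044198544))
top tile (array([ 0.51383461, -0.19802967,  1.43963989]), np.float64(-64.78090053521262))
top base (array([0.52425357, 0.21805703, 1.59703267]), np.float64(-32.19711359699111))
top hood (array([0.52599191, 0.22486863, 1.60652439]), np.float64(-125.38894280852293))
top all (array([0.52590637, 0.22484048, 1.60725044]), np.float64(-73.68707968767454))
```

```bash
python3 - <<'E'
from fit import *
D=pickle.load(open("d0.pkl","rb"))
out=[]
for c,box,v in (("top",(105,160,170,225),(.5259,.2248,1.607)),("scene",(355,120,435,215),(.5257,.226,1.607))):
    p,d,m=D[c]; l,t,r,b=box; s=6
    im=cv2.resize(p[t:b,l:r,::-1],None,fx=s,fy=s,interpolation=cv2.INTER_NEAREST)
    for e,col in ((base_e,(0,255,0)),(hood_e,(0,0,255)),(rect(-.026,0,-.045,.045,.063)[3:],(255,0,0)),(rect(-.026,0,-.045,.045,.055)[:1],(255,0,0)),(rect(-.03,.016,-.04,.04,.225)[3:],(0,255,255))):
        for a,bb in e:
            q=(projN(m,np.array([a,bb])@R(v[2]).T+[v[0],v[1],0])-[l,t]+.5)*s
            cv2.line(im,tuple(int(x) for x in q[0]),tuple(int(x) for x in q[1]),col,1)
    out.append(im)
h=max(i.shape[0] for i in out); out=[cv2.copyMakeBorder(i,0,h-i.shape[0],0,0,0) for i in out]
o=np.hstack(out); o=cv2.resize(o,None,fx=.9,fy=.9); print(o.shape); cv2.imwrite("pics/ov.png",o)
E
```

```text
(513, 783, 3)
```

View pics/ov.png

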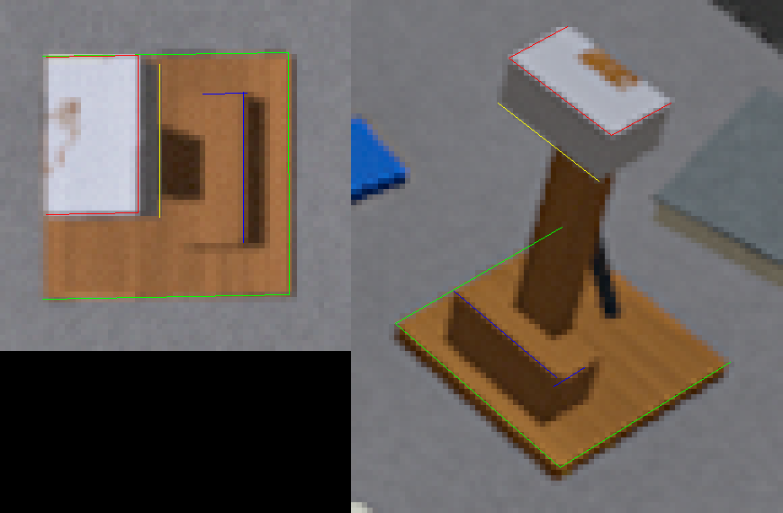

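```bash
python3 - <<'E'
from fit import *
D=pickle.load(open("d0.pkl","rb"))
out=[]
for c,box in (("top",(230,170,320,225)),("scene",(238,200,330,272))):
    p,d,m=D[c]; l,t,r,b=box; s=4
    im0=cv2.resize(p[t:b,l:r,::-1],None,fx=s,fy=s,interpolation=cv2.INTER_NEAREST)
    for v in ((.5117,-.1975,1.435),(.510,-.2018,1.443)):
        im=im0.copy()
        for a,bb in tile_e:
            q=(projN(m,np.array([a,bb])@R(v[2],np.radians(15)).T+[v[0],v[1],.0722])-[l,t]+.5)*s
            cv2.line(im,tuple(int(x) for x in q[0]),tuple(int(x) for x in q[1]),(0,0,255),1)
        out.append(im)
h=max(i.shape[0] for i in out); out=[cv2.copyMakeBorder(i,0,h-i.shape[0],0,370-i.shape[1],0) for i in out]
o=np.vstack([np.hstack(out[:2]),np.hstack(out[2:])]); print(o.shape); cv2.imwrite("pics/ovt.png",o)
E
```

```text
(576, 740, 3)
```

View pics/ovt.png

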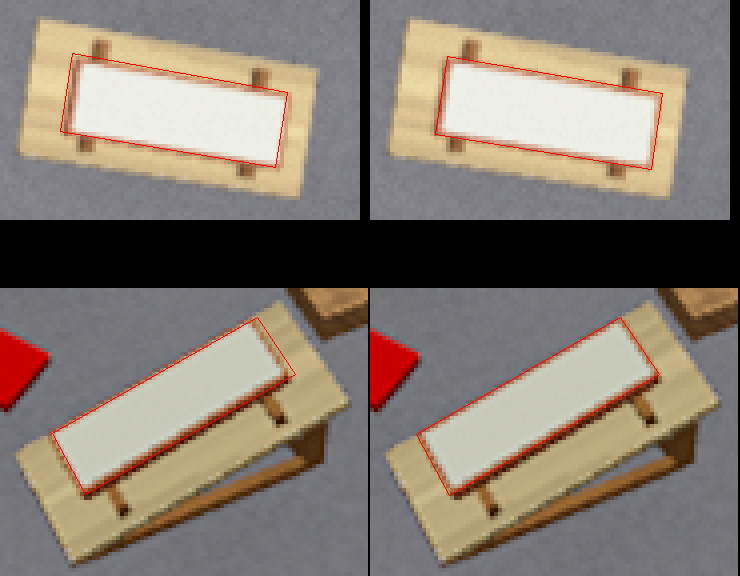

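```bash
cat > mv.py <<'E'
from fit import *
from scipy.spatial.transform import Rotation as Ro
TC=np.array([.510,-.202,.0722]); TR=R(1.44,np.radians(15))
SO=np.array([.5258,.2253,0]); SR=R(1.607)
def delta(s,Rt,pt):
    rv=Ro.from_matrix(Rt@s['eef_rot'].T).as_rotvec(); return rv,(np.array(pt)-s['position'])*1000
E
python3 - <<'E'
from mv import *
from cell import *
s=sense(); ax,yy,n=TR.T
Rt=np.stack([np.cross(-n,-yy),-n,-yy],1); print(Rt)
pre=TC+.010*ax-.009*n+.09*n
rv,dp=delta(s,Rt,pre); print(rv,np.linalg.norm(rv),dp,'n',n)
E
```

```text
[[-0.12597963  0.03375614  0.99145835]
 [-0.95767522  0.2566083  -0.13042371]
 [-0.25881905 -0.96592583 -0.        ]]
[ 0.21399542 -0.17339109  1.09364284] 1.127791280657657 [283.55939859 423.20208269 -86.26640224] n [-0.03375614 -0.2566083   0.96592583]
```

Emit:
{"method": "servo_tool", "body": {"deltas": [0.0153,-0.0124,0.0781,20.25,30.23,0,85,0.0153,-0.0124,0.0781,20.25,30.23,0,85,0.0153,-0.0124,0.0781,20.25,30.23,0,85,0.0153,-0.0124,0.0781,20.25,30.23,0,85,0.0153,-0.0124,0.0781,20.25,30.23,0,85,0.0153,-0.0124,0.0781,20.25,30.23,0,85,0.0153,-0.0124,0.0781,20.25,30.23,0,85,0.0153,-0.0124,0.0781,20.25,30.23,-12.3,85,0.0153,-0.0124,0.0781,20.25,30.23,-12.3,85,0.0153,-0.0124,0.0781,20.25,30.23,-12.3,85,0.0153,-0.0124,0.0781,20.25,30.23,-12.3,85,0.0153,-0.0124,0.0781,20.25,30.23,-12.3,85,0.0153,-0.0124,0.0781,20.25,30.23,-12.3,85,0.0153,-0.0124,0.0781,20.25,30.23,-12.3,85,0,0,0,0,0,0,85,0,0,0,0,0,0,85]}}

```text
time_s: 2.7
position: [0.5086, -0.2128, 0.153]
eef_rot: [[-0.126, 0.033, 0.992], [-0.958, 0.257, -0.13], [-0.259, -0.966, -0.001]]
contact_force: [-0.3, 0.3, 0.4]
grip_width: 0.085
```

```bash
python3 - <<'E'
from mv import *
from cell import *
ax,yy,n=TR.T
Rt=np.stack([np.cross(-n,-yy),-n,-yy],1)
pre=TC+.010*ax-.009*n+.09*n
for c in ("scene","top"):
    p,d=read_camera(c); l,t=(200,140) if c=="scene" else (205,140)
    cv2.imwrite(f"pics/pre_{c}.png",cv2.resize(p[t:t+140,l:l+180,::-1],None,fx=4,fy=4))
s=sense();print(s['time_s'],s['joints'],s['contact_force'],s['position'])
print(delta(s,Rt,pre))
E
```

```text
2.8 [-0.56520735 -0.06020235  1.77679773  0.23715275  1.53738392 -0.45446033] [-0.88918766  0.34425961 -0.09595542] [ 0.50829947 -0.21385536  0.15368548]
(array([0.00039791, 0.00039068, 0.00136329]), array([ 0.22607409,  0.64683571, -0.65729515]))
```

View pics/pre_scene.png

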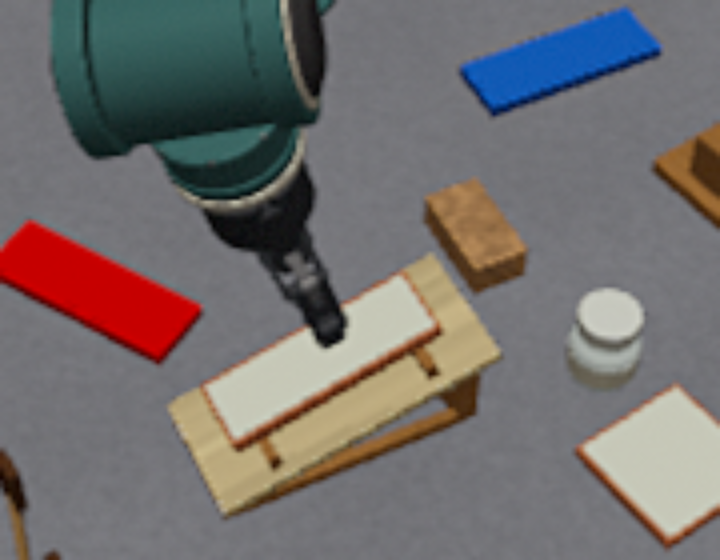

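View pics/pre_top.png

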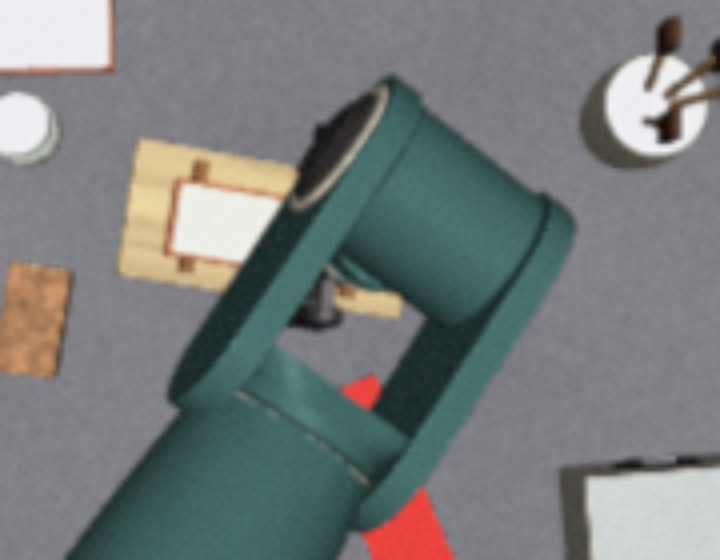

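```bash
python3 - <<'E'
from mv import *
D=pickle.load(open("d0.pkl","rb"))
p,d,m=D["top"]
for nme,box in (("jar",(200,162,220,182)),("block",(203,205,224,237)),("sq",(200,126,235,160)),("pot",(352,145,395,182)),("blue",(122,244,184,274))):
    X,ok,C=pts(p,d,m,box); z=X[...,2]; w=ok&(z>.008); P=X[w]; print(nme,P.min(0),P.max(0),np.percentile(P[:,2],90))
# kin fit
q=np.array([[-1.26883816,.116487371,1.44229249,0,1.58400117,-.0377908],[-0.56520735,-0.06020235,1.77679773,0.23715275,1.53738392,-0.45446033]])
pos=np.array([[.2248889,-.63623273,.23854433],[.50829947,-.21385536,.15368548]])
def fk(q,L):
    h,a1,l2,l3,e,t,off=L
    Rz=Ro.from_euler('z',q[0]).as_matrix()
    A=Rz@Ro.from_euler('y',q[1]).as_matrix()
    p=np.array([0,0,h])+Rz@[a1,off,0]+A@[0,0,l2]
    B=A@Ro.from_euler('y',q[2]).as_matrix()   # local z along forearm
    p=p+B@[e,0,l3]
    C=B@Ro.from_euler('z',q[3]).as_matrix()@Ro.from_euler('y',q[4]).as_matrix()
    E=C@Ro.from_euler('z',q[5]).as_matrix()
    return p+C@[0,0,t],E,p
for i in range(2):
    _,E,_=fk(q[i],[0]*7); print(np.round(E,3))
E
```

```text
jar [ 0.56813557 -0.0184027   0.01283728] [0.62098004 0.03356061 0.0764173 ] 0.07180416130221712
block [ 0.39354238 -0.03208004  0.00831291] [0.48541989 0.02724706 0.04060538] 0.03758516277519899
sq [ 0.64686836 -0.06103753  0.00801905] [0.75212097 0.04524783 0.01992619] 0.015143221403389528
pot [ 0.57068902 -0.59350284  0.00831117] [ 0.67227296 -0.45255398  0.25552931] 0.23055308983917394
blue [0.26517159 0.10509145 0.00800798] [0.34555087 0.29006033 0.02150003] 0.016808053845558345
[[-0.333  0.943 -0.   ]
 [ 0.943  0.333  0.001]
 [ 0.001  0.    -1.   ]]
[[-0.991  0.127  0.034]
 [ 0.132  0.958  0.256]
 [-0.     0.258 -0.966]]
```

Emit:
{"method": "servo_tool", "body": {"deltas": [0,0,0,1.0,7.5,1.6,85,0,0,0,1.1,7.5,1.6,85,0,0,0,0.45,3.42,-12.88,85,0,0,0,0.45,3.42,-12.88,85,0,0,0,0.45,3.42,-12.88,85,0,0,0,0.45,3.42,-12.88,85,0,0,0,0.45,3.42,-12.88,85,0,0,0,0.45,3.42,-12.88,85,0,0,0,0,0,0,85]}}

```text
time_s: 3.7
position: [0.5125, -0.1769, 0.0769]
eef_rot: [[-0.127, 0.031, 0.991], [-0.957, 0.258, -0.13], [-0.26, -0.966, -0.003]]
contact_force: [0.0, -0.7, 0.7]
grip_width: 0.0851
```

```bash
python3 - <<'E'
from mv import *
from cell import *
ax,yy,n=TR.T
Rt=np.stack([np.cross(-n,-yy),-n,-yy],1)
pre=TC+.025*ax-.009*n
p,d=read_camera("scene"); l,t=(230,180)
cv2.imwrite(f"pics/g1.png",cv2.resize(p[t:t+95,l:l+110,::-1],None,fx=6,fy=6))
s=sense();print(s['time_s'],s['contact_force'],s['position'],delta(s,Rt,pre))
E
```

```text
3.75 [0.17188699 0.47425281 0.21204778] [ 0.51297199 -0.17731521  0.0781801 ] (array([-9.81340206e-04, -1.26811602e-03, -6.95817940e-05]), array([ 0.48130717,  1.5665607 , -8.20295325]))
```

View pics/g1.png

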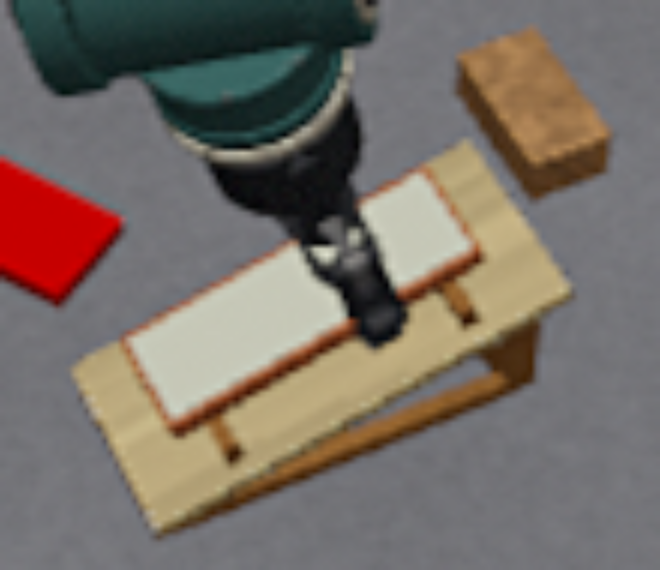

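Emit:
{"method": "servo_tool", "body": {"deltas": [0,0,0,0.15,1.0,-4.1,85,0,0,0,0.15,0.8,-4.1,85,0,0,0,0,0,0,68,0,0,0,0,0,0,68,0,0,0,0,0,0,68], "newtons": 60}}

```text
time_s: 4.25
position: [0.5137, -0.176, 0.0712]
eef_rot: [[-0.126, 0.034, 0.991], [-0.958, 0.257, -0.131], [-0.259, -0.966, 0.0]]
contact_force: [0.2, 0.1, -0.6]
grip_width: 0.068
```

Emit:
{"method": "servo_tool", "body": {"deltas": [0,0,0,0,0,0,55,0,0,0,0,0,0,50,0,0,0,0,0,0,50,0,0,0,0,0,0,50], "newtons": 60}}

```text
time_s: 4.65
position: [0.5138, -0.1761, 0.0716]
eef_rot: [[-0.126, 0.035, 0.991], [-0.958, 0.256, -0.131], [-0.259, -0.966, 0.001]]
contact_force: [-1.2, -1.1, 5.9]
grip_width: 0.0605
```

Emit:
{"method": "servo_tool", "body": {"deltas": [0,0,0,-0.3,-2.0,8,50,0,0,0,-0.6,-4,16,50,0,0,0,-1,-6,24,50,0,0,0,-1,-6,24,50,0,0,0,-1,-6,24,50,0,0,0,-1,-6,24,50,0,0,0,0,0,0,50]}}

```text
time_s: 5.35
position: [0.5095, -0.2071, 0.1953]
eef_rot: [[-0.126, 0.039, 0.991], [-0.958, 0.254, -0.131], [-0.257, -0.966, 0.005]]
contact_force: [0.6, -0.0, -3.1]
grip_width: 0.0607
```

```bash
python3 - <<'E'
from mv import *
from cell import *
p,d=read_camera("scene"); l,t=(200,130)
cv2.imwrite(f"pics/l1.png",cv2.resize(p[t:t+140,l:l+150,::-1],None,fx=4,fy=4))
s=sense();print({k:s[k] for k in('time_s','joints','position','eef_rot','contact_force','ft_torque','grip_width')})
E
```

```text
{'time_s': 5.4, 'joints': array([-0.55382693, -0.08982242,  1.7401936 ,  0.23866067,  1.59688939,
       -0.42901228]), 'position': array([ 0.50902603, -0.2065195 ,  0.19282408]), 'eef_rot': array([[-0.12607161,  0.03650244,  0.99134934],
       [-0.95792062,  0.25528289, -0.13122018],
       [-0.25786438, -0.96617712,  0.00278251]]), 'contact_force': array([ 0.14608822,  0.05051188, -3.70567059]), 'ft_torque': array([-0.16634498,  0.064515  , -0.04860128]), 'grip_width': 0.06078935565271021}
```

View pics/l1.png

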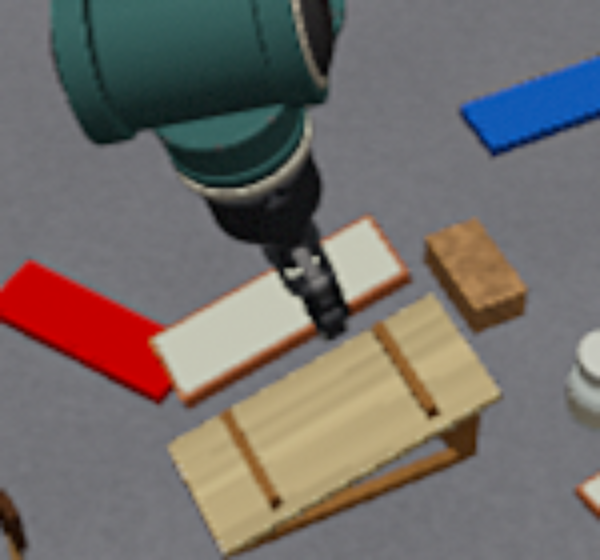

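```bash
cat > kin.py <<'E'
import numpy as np
from scipy.spatial.transform import Rotation as Ro
from scipy.optimize import least_squares
Q=np.array([[-1.26883816,.116487371,1.44229249,0,1.58400117,-.0377908],[-0.56520735,-0.06020235,1.77679773,0.23715275,1.53738392,-0.45446033],[-0.55382693, -0.08982242,  1.7401936 ,  0.23866067,  1.59688939,-0.42901228]])
POS=np.array([[.2248889,-.63623273,.23854433],[.50829947,-.21385536,.15368548],[ 0.50902603, -0.2065195 ,  0.19282408]])
def fk(q,L):
    h,a1,l2,l3,e,t,off=L
    Rz=Ro.from_euler('z',q[0]).as_matrix()
    A=Rz@Ro.from_euler('y',q[1]).as_matrix()
    p=np.array([0,0,h])+Rz@[a1,off,0]+A@[0,0,l2]
    B=A@Ro.from_euler('y',q[2]).as_matrix()
    p=p+B@[e,0,l3]
    C=B@Ro.from_euler('z',q[3]).as_matrix()@Ro.from_euler('y',q[4]).as_matrix()
    E=C@Ro.from_euler('z',q[5]).as_matrix()
    return p+C@[0,0,t],E,p
def toolR(E): return np.stack([-E[:,1],E[:,2],-E[:,0]],1)
pri=np.array([.33,0,.42,.42,0,.27,.026])
def fitL(Q,POS):
    f=lambda L:np.concatenate([((fk(q,L)[0]-p)/.001) for q,p in zip(Q,POS)]+[(L-pri)/.1])
    r=least_squares(f,pri); return r.x,r.fun
E
python3 -c "
from kin import *
L,f=fitL(Q,POS);print(L,f)"
```

```text
[0.14866737 0.00164555 0.45498106 0.6190559  0.08740371 0.28218544
 0.0254253 ] [-0.09807641  0.0483794  -0.12325627 -0.16992767  0.15429832  0.12876925
  0.27733777 -0.12444826  0.01262028 -1.81332629  0.01645547  0.34981061
  1.99055897  0.87403709  0.12185443 -0.00574702]
```

```bash
python3 - <<'E'
from mv import *
from kin import *
from cell import *
s=sense(); L,_=fitL(Q,POS)
q=s['joints']; t,E,w=fk(q,L); print('wrist',w, t-s['position'])
B=Ro.from_euler('z',q[0]).as_matrix()@Ro.from_euler('y',q[1]+q[2]).as_matrix()@Ro.from_euler('z',q[3]).as_matrix()
j5=B[:,1]; fa=B[:,2]
print('j5axis',j5,'forearm',fa)
for c in("top","scene"):
    p,d=read_camera(c); m=camera_model(c); X,ok,C=pts(p,d,m,(0,0,560,420)); P=X[ok]; P=P[(np.linalg.norm(P-w,axis=1)<.2)&(P[:,2]>.27)]
    k=np.stack([(P-w)@j5,(P-w)@fa,(P-w)@np.cross(fa,j5)],1)
    for lo in np.arange(-.12,.12,.02):
        g=k[(k[:,1]>lo)&(k[:,1]<lo+.02)]
        if len(g)>5: print(c,round(lo,2),len(g),'j5',g[:,0].min().round(3),g[:,0].max().round(3),'perp',g[:,2].min().round(3),g[:,2].max().round(3))
print(s['time_s'])
E
```

```text
wrist [ 0.49900291 -0.27868106  0.46547782] [ 2.77335139e-04 -1.24447204e-04  1.26148849e-05]
j5axis [0.52702099 0.81652701 0.2356534 ] forearm [ 0.84782661 -0.52428164 -0.0794909 ]
top -0.12 361 j5 -0.067 0.068 perp -0.05 0.052
top -0.1 382 j5 -0.069 0.068 perp -0.053 0.053
top -0.08 405 j5 -0.068 0.068 perp -0.185 0.053
top -0.06 707 j5 -0.067 0.069 perp -0.191 0.054
top -0.04 736 j5 -0.068 0.078 perp -0.18 0.055
top -0.02 685 j5 -0.068 0.079 perp -0.023 0.055
top 0.0 629 j5 -0.068 0.079 perp -0.019 0.054
top 0.02 485 j5 -0.068 0.078 perp -0.005 0.049
top 0.04 125 j5 -0.068 0.069 perp -0.019 0.035
scene -0.12 249 j5 -0.066 0.068 perp -0.049 0.052
scene -0.1 199 j5 -0.068 0.068 perp -0.048 0.052
scene -0.08 174 j5 -0.066 0.068 perp -0.046 0.054
scene -0.06 157 j5 -0.068 0.068 perp -0.003 0.054
scene -0.04 183 j5 -0.068 0.075 perp 0.015 0.054
scene -0.02 374 j5 -0.068 0.079 perp -0.15 0.056
scene 0.0 715 j5 -0.077 0.079 perp -0.197 0.055
scene 0.02 1628 j5 -0.076 0.078 perp -0.198 0.052
scene 0.04 1267 j5 -0.068 0.069 perp -0.19 0.038
5.4
```

```bash
cat > plan.py <<'E'
from mv import *
from kin import *
L,_=fitL(Q,POS)
# tile in tool frame (nominal)
def tileR(a): # stand frame -> world
    u=np.array([np.sin(a),0,np.cos(a)]);n=np.array([-np.cos(a),0,np.sin(a)])
    return SR@np.stack([u,np.cross(n,u),n],1)
def toolRof(Tr): return np.stack([-Tr[:,0],-Tr[:,2],-Tr[:,1]],1)
def center(a,xb,zb,y=0): # back-bottom corner x,z in stand frame -> tile centre world
    u=np.array([np.sin(a),0,np.cos(a)]);n=np.array([-np.cos(a),0,np.sin(a)])
    return SO+SR@(np.array([xb,y,zb])+.09*u+.007*n)
def ik(Rt,pt,q0):
    lo=[-2.83,-.83,.07,-1.14,.01,-2.97];hi=[2.83,2.19,2.5,4.28,3,2.97]
    def f(q):
        t,E,w=fk(q,L); return np.r_[(t-pt)*10,(toolR(E)-Rt).ravel()]
    r=least_squares(f,np.clip(q0,lo,hi),bounds=(lo,hi)); return r.x,r.cost
E
python3 - <<'E'
from plan import *
Rt0=toolRof(TR); tg=np.array([.5138,-.1761,.0716])
off=Rt0.T@(TC-tg); print('tile centre in tool',off)
q=np.array([-0.55382693, -0.08982242,  1.7401936 ,  0.23866067,  1.59688939,-0.42901228])
for a,xb,zb in ((.22,-.102,.036),(.22,-.042,.036),(.22,-.042,.067),(0,-.002,.067),(0,-.002,.055)):
    Rt=toolRof(tileR(a)); pt=center(a,xb,zb)-Rt@off
    q,c=ik(Rt,pt,q); print(a,xb,zb,'tcp',pt.round(4),'q',q.round(3),c, 'wrist',fk(q,L)[2].round(3))
E
```

```text
tile centre in tool [ 0.02512722 -0.00735398 -0.00038957]
0.22 -0.102 0.036 tcp [0.529  0.1488 0.1483] q [-0.276  0.137  1.966  1.22   1.719 -0.593] 5.4833113562652706e-30 wrist [ 0.539 -0.126  0.21 ]
0.22 -0.042 0.036 tcp [0.5268 0.2088 0.1483] q [-0.17   0.112  1.994  1.276  1.631 -0.567] 1.8570973767958508e-26 wrist [ 0.537 -0.066  0.21 ]
0.22 -0.042 0.067 tcp [0.5268 0.2088 0.1793] q [-0.17   0.063  1.985  1.28   1.648 -0.511] 3.930621770381807e-27 wrist [ 0.537 -0.066  0.241]
0 -0.002 0.067 tcp [0.5262 0.2237 0.1821] q [-0.155  0.156  2.003  1.464  1.73  -0.596] 2.0672745592683375e-25 wrist [ 0.536 -0.058  0.182]
0 -0.002 0.055 tcp [0.5262 0.2237 0.1701] q [-0.155  0.177  2.004  1.46   1.728 -0.619] 6.731944787979978e-22 wrist [ 0.536 -0.058  0.17 ]
```

```bash
python3 - <<'E'
from plan import *
from cell import *
D=pickle.load(open("d0.pkl","rb")); p,d,m=D["top"]; X,ok,C=pts(p,d,m,(232,172,318,224)); P=X[ok]
P=P[(P[:,1]>-.14)&(P[:,2]>.03)]; print('rest far',P.max(0),np.percentile(P[:,2],95))
off=np.array([.0251,-.0074,-.0004]); s=sense(); print(s['time_s'])
Rt=toolRof(tileR(.22)); pt=center(.22,-.112,.036)-Rt@off
rv,dp=delta(s,Rt,pt); print(pt,rv,np.linalg.norm(rv),dp, rv/14,dp/14)
E
```

```text
rest far [ 0.58377695 -0.07410647  0.10654228] 0.10015863528188623
5.5
[0.52933036 0.13887974 0.1482385 ] [ 1.08828299 -0.05250854  0.15006113] 1.0998342445499047 [ 20.98647273 344.58592969 -41.90671473] [ 0.0777345  -0.00375061  0.01071865] [ 1.49903377 24.61328069 -2.99333677]
```

Emit:
{"method": "servo_tool", "body": {"deltas": [0.0777,-0.0038,0.0107,1.5,24.6,8,50,0.0777,-0.0038,0.0107,1.5,24.6,8,50,0.0777,-0.0038,0.0107,1.5,24.6,8,50,0.0777,-0.0038,0.0107,1.5,24.6,8,50,0.0777,-0.0038,0.0107,1.5,24.6,8,50,0.0777,-0.0038,0.0107,1.5,24.6,8,50,0.0777,-0.0038,0.0107,1.5,24.6,0,50,0.0777,-0.0038,0.0107,1.5,24.6,0,50,0.0777,-0.0038,0.0107,1.5,24.6,0,50,0.0777,-0.0038,0.0107,1.5,24.6,0,50,0.0777,-0.0038,0.0107,1.5,24.6,0,50,0.0777,-0.0038,0.0107,1.5,24.6,0,50,0.0777,-0.0038,0.0107,1.5,24.6,0,50,0.0777,-0.0038,0.0107,1.5,24.6,0,50,0,0,0,0,0,0,50,0,0,0,0,0,0,50]}}

```text
time_s: 7.1
position: [0.5292, 0.1389, 0.2376]
eef_rot: [[0.006, -0.035, 0.999], [-0.219, 0.975, 0.036], [-0.976, -0.22, -0.002]]
contact_force: [-0.1, 0.1, -2.8]
grip_width: 0.0604
```

```bash
python3 - <<'E'
from plan import *
from cell import *
off=np.array([.0251,-.0074,-.0004]); s=sense(); print(s['time_s'],s['joints'],s['contact_force'],s['grip_width'])
Rt=toolRof(tileR(.22)); pt=center(.22,-.112,.036)-Rt@off
print(delta(s,Rt,pt), fk(s['joints'],L)[0]-s['position'])
E
```

```text
7.1 [-0.2924976   0.01127694  1.92526338  1.23954048  1.78797144 -0.43742585] [-0.05437382  0.06073291 -2.78875394] 0.06042379063398373
(array([ 0.00138067, -0.00150847,  0.00049552]), array([ 1.28598974e-01, -5.67567967e-02, -8.93299843e+01])) [-0.00168237  0.00089676  0.0010805 ]
```

Good. Descend to the staging height and look.

Emit:
{"method": "servo_tool", "body": {"deltas": [0,0,0,0,0,-18,50,0,0,0,0,0,-18,50,0,0,0,0,0,-18,50,0,0,0,0,0,-18,50,0,0,0,0,0,-17,50,0,0,0,0,0,0,50,0,0,0,0,0,0,50]}}

```text
time_s: 7.8
position: [0.5299, 0.1383, 0.1502]
eef_rot: [[0.008, -0.034, 0.999], [-0.219, 0.975, 0.035], [-0.976, -0.219, 0.001]]
contact_force: [0.3, 0.6, -2.3]
grip_width: 0.0607
```

```bash
python3 - <<'E'
from plan import *
from cell import *
D={}
s=sense(); 
for c in("top","scene"):
    p,d=read_camera(c); D[c]=(p,d,camera_model(c)); 
    l,t=(80,130) if c=="top" else (290,90); cv2.imwrite(f"pics/s1_{c}.png",cv2.resize(p[t:t+140,l:l+180,::-1],None,fx=4,fy=4))
D['s']=s; pickle.dump(D,open("d1.pkl","wb"))
print(s['time_s'],s['position'],s['eef_rot'],s['contact_force'])
E
```

```text
7.8 [0.5298781  0.13826884 0.1502275 ] [[ 8.38643202e-03 -3.35939196e-02  9.99400378e-01]
 [-2.18840023e-01  9.75146575e-01  3.46150386e-02]
 [-9.75724711e-01 -2.18999098e-01  8.26306323e-04]] [ 0.3205971   0.55458099 -2.28349213]
```

View pics/s1_scene.png

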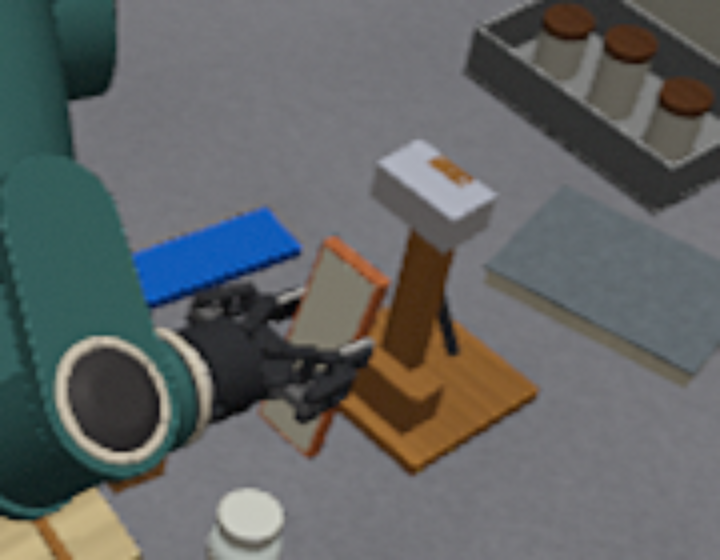

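View pics/s1_top.png

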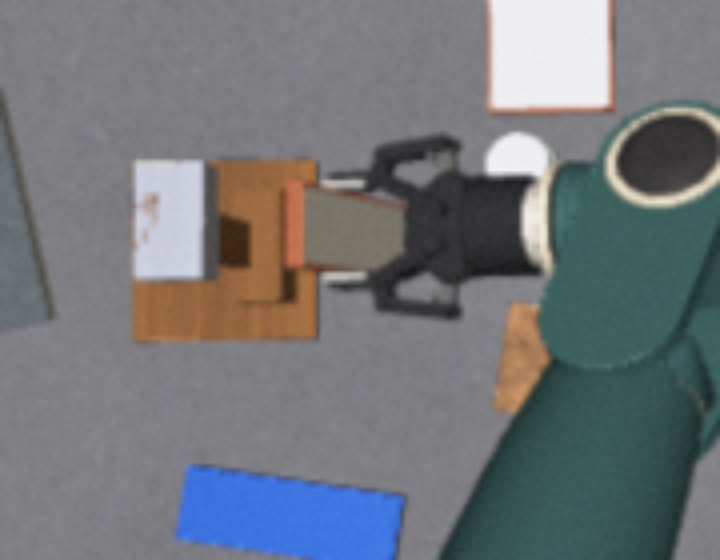

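```bash
cat > tf.py <<'E'
from plan import *
def held(s,off,da=0):
    Tr=s['eef_rot']; Tr=np.stack([-Tr[:,0],-Tr[:,2],-Tr[:,1]],1) # tile axes
    Tr=Tr@Ro.from_rotvec([0,da,0]).as_matrix()
    return Tr, s['position']+s['eef_rot']@off
def ov(D,off,da,fn,S=6):
    out=[]; s=D['s']; Tr,c=held(s,off,da)
    for cam in ("top","scene"):
        p,d,m=D[cam]; ctr=projN(m,c[None])[0].astype(int); l,t=ctr-[30,42]
        im=cv2.resize(p[t:t+84,l:l+60,::-1],None,fx=S,fy=S,interpolation=cv2.INTER_NEAREST)
        for e in rect(-.09,.09,-.031,.031,.007)+rect(-.09,.09,-.031,.031,-.007)[1:2]+[((.09,y,-.007),(.09,y,.007)) for y in(-.031,.031)]:
            q=(projN(m,np.array(e)@Tr.T+c)-[l,t]+.5)*S
            cv2.line(im,tuple(int(x) for x in q[0]),tuple(int(x) for x in q[1]),(255,255,0),1)
        out.append(im)
    cv2.imwrite(fn,np.hstack(out))
E
python3 - <<'E'
from tf import *
D=pickle.load(open("d1.pkl","rb")); s=D['s']; off=np.array([.0251,-.0074,-.0004])
ov(D,off,0,"pics/ov1.png")
Tr,c=held(s,off); print(c)
for cam in("top","scene"):
    p,d,m=D[cam]; X,ok,C=pts(p,d,m,(0,0,560,420)); k=(X-c)@Tr
    w=ok&(abs(k[...,0])<.085)&(abs(k[...,1])<.024)&(abs(k[...,2]-.007)<.008)
    P=k[w]; A=np.c_[P[:,:2],np.ones(len(P))]; 
    for _ in range(5):
        r=np.linalg.lstsq(A,P[:,2],rcond=None)[0]; e=P[:,2]-A@r; g=abs(e)<.004; A,P=A[g],P[g]
    print(cam,len(P),'plane slopes x,y, offset',r, 'x range',P[:,0].min(),P[:,0].max())
    w=ok&(abs(k[...,0]-.09)<.008)&(abs(k[...,1])<.028)&(abs(k[...,2])<.005); print(' end face',w.sum(),np.median(k[w],0) if w.sum() else '')
E
```

```text
[0.52993744 0.12554602 0.12735707]
top 376 plane slopes x,y, offset [-0.00084298  0.01051371  0.00743411] x range -0.0783823823459489 0.0846967849019085
 end face 59 [ 0.08943103 -0.00105495  0.00017965]
scene 319 plane slopes x,y, offset [ 0.00084682 -0.00896985  0.00799919] x range -0.08470397023494014 0.08477913971068302
 end face 35 [ 9.24134786e-02 -4.81738935e-04 -9.38361573e-05]
```

View pics/ov1.png

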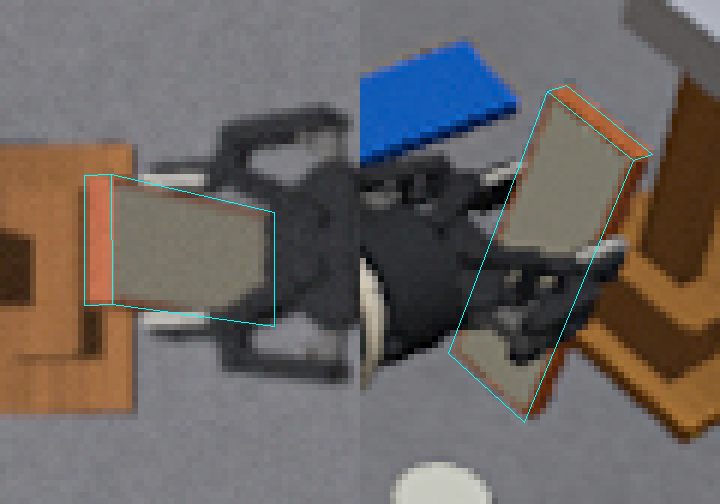

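Emit:
{"method": "servo_tool", "body": {"deltas": [0,0,0,-0.3,7,0,50,0,0,0,-0.3,7,0,50,0,0,0,-0.3,7,0,50,0,0,0,-0.3,7,0,50,0,0,0,-0.3,7,0,50,0,0,0,-0.3,7,0,50,0,0,0,-0.3,7,0,50,0,0,0,-0.3,7,0,50,0,0,0,-0.3,7,0,50,0,0,0,-0.3,7,0,50,0,0,0,0,0,0,50,0,0,0,0,0,0,50]}}

```text
time_s: 9.1
position: [0.5266, 0.2087, 0.1499]
eef_rot: [[0.009, -0.034, 0.999], [-0.219, 0.975, 0.035], [-0.976, -0.219, 0.001]]
contact_force: [0.1, -0.0, -4.1]
grip_width: 0.0604
```

```bash
cat > chk.py <<'E'
from tf import *
from cell import *
import sys
def st(s,off=np.array([.0255,-.0070,-.0004])):
    Tr,c=held(s,off); sc=SR.T@(c-SO); a=SR.T@Tr
    ang=np.arctan2(a[0,0],a[2,0]); cor={n:sc+a@np.array(v) for n,v in dict(TB=(.09,0,-.007),TF=(.09,0,.007),BB=(-.09,0,-.007),BF=(-.09,0,.007)).items()}
    print('t',s['time_s'],'F',s['contact_force'].round(1),'w',s['grip_width'].round(4),'centre',(sc*1000).round(1),'a',ang.round(4),'roll',a[1,0].round(4),'yaw',np.arcsin(a[0,1]).round(4))
    print({k:(v*1000).round(1).tolist() for k,v in cor.items()})
    return sc,ang
if __name__=="__main__":
    D={}; s=sense(); st(s)
    if len(sys.argv)>1:
        for c in("top","scene"):
            p,d=read_camera(c); D[c]=(p,d,camera_model(c))
        D['s']=s; pickle.dump(D,open(sys.argv[1]+".pkl","wb")); ov(D,np.array([.0255,-.0070,-.0004]),0,f"pics/{sys.argv[1]}.png")
E
python3 chk.py s2
```

```text
Traceback (most recent call last):
  File "chk.py", line 11, in <module>
    D={}; s=sense(); st(s)
                     ~~^^^
  File "chk.py", line 7, in st
    print('t',s['time_s'],'F',s['contact_force'].round(1),'w',s['grip_width'].round(4),'centre',(sc*1000).round(1),'a',ang.round(4),'roll',a[1,0].round(4),'yaw',np.arcsin(a[0,1]).round(4))
                                                              ^^^^^^^^^^^^^^^^^^^^^
AttributeError: 'float' object has no attribute 'round'
```

```bash
sed -i "s/s\['grip_width'\].round(4)/round(s['grip_width'],4)/" chk.py; python3 chk.py s2
```

```text
t 9.1 F [ 0.1 -0.  -4.1] w 0.0604 centre [-29.1   0.2 126.6] a 0.2208 roll 0.0008 yaw 0.0009
{'TB': [-2.5, 0.3, 212.8], 'TF': [-16.2, 0.3, 215.9], 'BB': [-41.9, 0.1, 37.2], 'BF': [-55.6, 0.2, 40.3]}
```

View pics/s2.png

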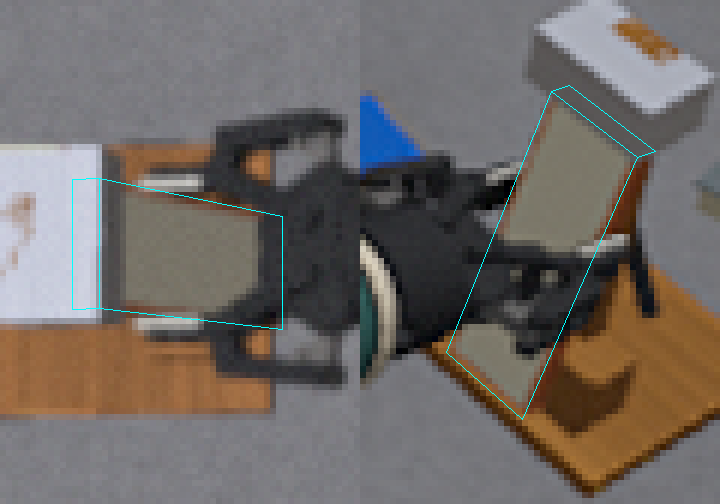

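Emit:
{"method": "servo_tool", "body": {"deltas": [0,0,0,0,-0.3,3,50,0,0,0,0,0,3,50,0,0,0,0,0,3,50,0,0,0,0,0,3,50,0,0,0,0,0,3,50,0,0,0,0,0,0,50]}}

```text
time_s: 9.8
position: [0.5268, 0.2082, 0.1655]
eef_rot: [[0.009, -0.034, 0.999], [-0.219, 0.975, 0.035], [-0.976, -0.219, 0.002]]
contact_force: [0.3, -0.9, -2.5]
grip_width: 0.0607
```

Emit:
{"method": "servo_tool", "body": {"deltas": [0,0,0,0,0,3,50,0,0,0,0,0,3,50,0,0,0,0,0,3,50,0,0,0,0,0,3,50,0,0,0,0,0,3,50,0,0,0,0,0,0,50,0,0,0,0,0,0,50]}}

```text
time_s: 10.5
position: [0.5267, 0.2082, 0.1799]
eef_rot: [[0.009, -0.034, 0.999], [-0.219, 0.975, 0.035], [-0.976, -0.219, 0.001]]
contact_force: [-0.1, 0.5, -2.7]
grip_width: 0.0603
```

```bash
python3 chk.py s3
```

```text
t 10.5 F [-0.1  0.5 -2.7] w 0.0603 centre [-29.5   0.2 156.6] a 0.2209 roll 0.0008 yaw 0.0012
{'TB': [-3.0, 0.2, 242.9], 'TF': [-16.6, 0.2, 245.9], 'BB': [-42.4, 0.1, 67.2], 'BF': [-56.0, 0.1, 70.3]}
```

View pics/s3.png

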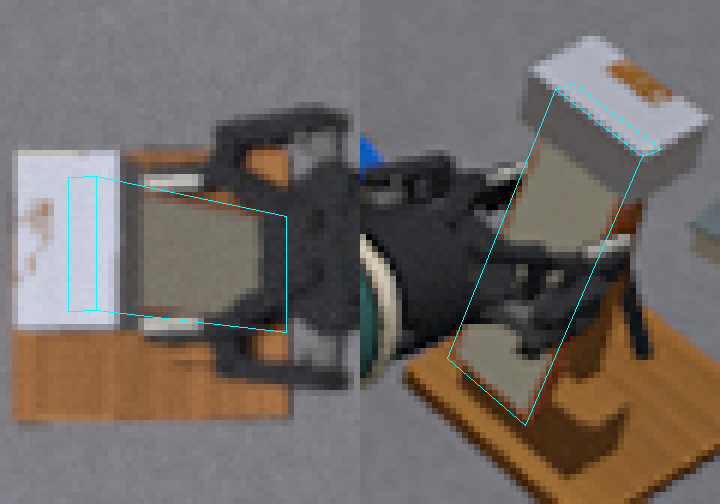

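```bash
python3 - <<'E'
from chk import *
s=sense(); off=np.array([.0255,-.0070,-.0004])
for a,x,z in ((.11,-.0198,.158),(0,-.010,.158)):
    Rt=toolRof(tileR(a)); pt=SO+SR@[x,0,z]-Rt@off; print(delta(s,Rt,pt))
E
```

```text
(array([0.11064921, 0.00470356, 0.00131817]), array([-0.0517466 ,  7.04877117,  2.8148301 ]))
(array([0.22057974, 0.00861257, 0.00135646]), array([-0.30667195, 14.0871167 ,  3.73739771]))
```

Emit:
{"method": "servo_tool", "body": {"deltas": [0.0111,0.0005,0.0001,0,0.7,0.3,50,0.0111,0.0005,0.0001,0,0.7,0.3,50,0.0111,0.0005,0.0001,0,0.7,0.3,50,0.0111,0.0005,0.0001,0,0.7,0.3,50,0.0111,0.0005,0.0001,0,0.7,0.3,50,0.0111,0.0005,0.0001,0,0.7,0.3,50,0.0111,0.0005,0.0001,0,0.7,0.3,50,0.0111,0.0005,0.0001,0,0.7,0.3,50,0.0111,0.0005,0.0001,0,0.7,0.3,50,0.0111,0.0005,0.0001,0,0.7,0.3,50,0,0,0,0,0,0,50]}}

```text
time_s: 11.7
position: [0.5266, 0.2153, 0.1827]
eef_rot: [[0.003, -0.036, 0.999], [-0.109, 0.993, 0.036], [-0.994, -0.109, -0.001]]
contact_force: [0.0, 0.1, -2.7]
grip_width: 0.0602
```

```bash
python3 chk.py
```

```text
t 11.7 F [ 0.   0.1 -2.7] w 0.0602 centre [-19.8  -0.  158.1] a 0.109 roll -0.0006 yaw 0.0002
{'TB': [-3.0, -0.1, 246.8], 'TF': [-16.9, -0.1, 248.3], 'BB': [-22.6, 0.0, 67.9], 'BF': [-36.5, 0.0, 69.4]}
```

Emit:
{"method": "servo_tool", "body": {"deltas": [0.011,0.0004,0,0,0.7,0.1,50,0.011,0.0004,0,0,0.7,0.1,50,0.011,0.0004,0,0,0.7,0.1,50,0.011,0.0004,0,0,0.7,0.1,50,0.011,0.0004,0,-0.1,0.7,0.1,50,0.011,0.0004,0,0,0.7,0.1,50,0.011,0.0004,0,0,0.7,0.1,50,0.011,0.0004,0,-0.1,0.7,0.1,50,0.011,0.0004,0,0,0.7,0.1,50,0.011,0.0004,0,0,0.7,0.1,50,0,0,0,0,0,0,50,0,0,0,0,0,0,50]}}

```text
time_s: 12.9
position: [0.5265, 0.2222, 0.1839]
eef_rot: [[-0.0, -0.036, 0.999], [0.0, 0.999, 0.036], [-1.0, 0.0, -0.0]]
contact_force: [0.3, -0.3, -3.2]
grip_width: 0.0605
```

```bash
python3 chk.py s4
```

```text
t 12.9 F [ 0.3 -0.3 -3.2] w 0.0605 centre [-10.1  -0.2 158.4] a -0.0003 roll -0.0002 yaw 0.0003
{'TB': [-3.1, -0.2, 248.4], 'TF': [-17.1, -0.2, 248.4], 'BB': [-3.1, -0.1, 68.4], 'BF': [-17.1, -0.1, 68.4]}
```

View pics/s4.png

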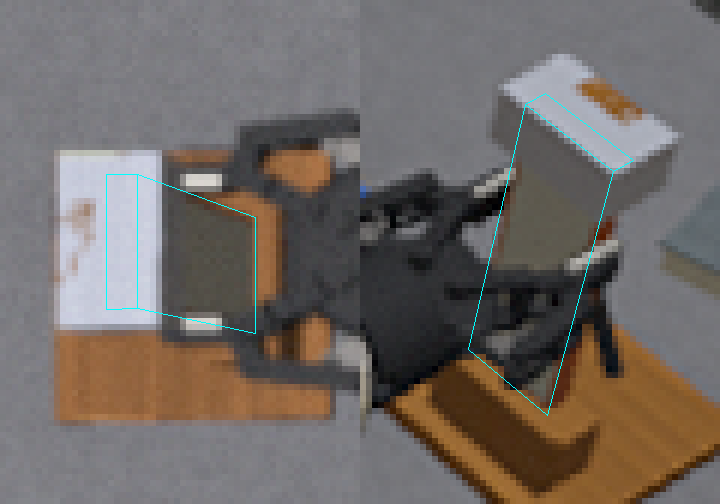

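Emit:
{"method": "servo_tool", "body": {"deltas": [0,0,0,0,0,-1,50,0,0,0,0,0,-1,50,0,0,0,0,0,-1,50,0,0,0,0,0,-1,50,0,0,0,0,0,0,50]}}

```text
time_s: 13.5
position: [0.5264, 0.2222, 0.1797]
eef_rot: [[-0.0, -0.036, 0.999], [0.0, 0.999, 0.036], [-1.0, 0.0, -0.0]]
contact_force: [-0.2, -0.3, -2.8]
grip_width: 0.0607
```

Emit:
{"method": "servo_tool", "body": {"deltas": [0,0,0,0,0,-0.7,50,0,0,0,0,0,-0.7,50,0,0,0,0,0,-0.6,50,0,0,0,0,0,0,50]}}

```text
time_s: 13.9
position: [0.5265, 0.2222, 0.1778]
eef_rot: [[-0.0, -0.036, 0.999], [0.0, 0.999, 0.036], [-1.0, 0.0, -0.0]]
contact_force: [0.5, -0.0, -3.6]
grip_width: 0.0607
```

Emit:
{"method": "servo_tool", "body": {"deltas": [0,0,0,0,0,-0.7,50,0,0,0,0,0,-0.7,50,0,0,0,0,0,-0.6,50,0,0,0,0,0,0,50]}}

```text
time_s: 14.3
position: [0.5264, 0.2222, 0.1758]
eef_rot: [[-0.0, -0.036, 0.999], [0.0, 0.999, 0.036], [-1.0, 0.0, -0.0]]
contact_force: [0.2, -0.8, -2.9]
grip_width: 0.0609
```

Emit:
{"method": "servo_tool", "body": {"deltas": [0,0,0,0,0,-0.7,50,0,0,0,0,0,-0.7,50,0,0,0,0,0,-0.6,50,0,0,0,0,0,0,50]}}

```text
time_s: 14.7
position: [0.5264, 0.2222, 0.1738]
eef_rot: [[-0.0, -0.036, 0.999], [0.0, 0.999, 0.036], [-1.0, 0.0, -0.0]]
contact_force: [-0.0, 0.0, -3.7]
grip_width: 0.0607
```

Emit:
{"method": "servo_tool", "body": {"deltas": [0,0,0,0,0,-0.7,50,0,0,0,0,0,-0.7,50,0,0,0,0,0,-0.6,50,0,0,0,0,0,0,50]}}

```text
time_s: 15.1
position: [0.5264, 0.2222, 0.1719]
eef_rot: [[-0.0, -0.036, 0.999], [0.0, 0.999, 0.036], [-1.0, 0.0, -0.0]]
contact_force: [-0.4, -0.1, -3.8]
grip_width: 0.0604
```

Emit:
{"method": "servo_tool", "body": {"deltas": [0,0,0,0,0,-0.4,50,0,0,0,0,0,-0.3,50,0,0,0,0,0,0,50]}}

```text
time_s: 15.4
position: [0.5265, 0.2222, 0.1712]
eef_rot: [[-0.0, -0.036, 0.999], [0.0, 0.999, 0.036], [-1.0, 0.0, -0.0]]
contact_force: [-0.3, 0.1, -3.1]
grip_width: 0.0606
```

Emit:
{"method": "servo_tool", "body": {"deltas": [0,0,0,0,0,-0.3,50,0,0,0,0,0,-0.3,50,0,0,0,0,0,0,50]}}

```text
time_s: 15.7
position: [0.5265, 0.2222, 0.1706]
eef_rot: [[-0.0, -0.036, 0.999], [0.0, 0.999, 0.036], [-1.0, 0.0, -0.0]]
contact_force: [-0.8, -0.1, -3.5]
grip_width: 0.0605
```

Emit:
{"method": "servo_tool", "body": {"deltas": [0,0,0,0,0,-0.3,50,0,0,0,0,0,-0.3,50,0,0,0,0,0,0,50]}}

```text
time_s: 16.0
position: [0.5265, 0.2222, 0.17]
eef_rot: [[-0.0, -0.036, 0.999], [0.0, 0.999, 0.036], [-1.0, 0.0, -0.0]]
contact_force: [-0.9, -0.6, -3.0]
grip_width: 0.0604
```

Emit:
{"method": "servo_tool", "body": {"deltas": [0,0,0,0,0,-0.3,50,0,0,0,0,0,0,50]}}

```text
time_s: 16.2
position: [0.5265, 0.2222, 0.1699]
eef_rot: [[0.0, -0.036, 0.999], [0.001, 0.999, 0.036], [-1.0, 0.001, 0.0]]
contact_force: [-1.2, 0.2, -1.0]
grip_width: 0.0605
```

Emit:
{"method": "servo_tool", "body": {"deltas": [0,0,0,0,0,-0.3,50,0,0,0,0,0,0,50]}}

```text
time_s: 16.4
position: [0.5265, 0.2222, 0.1699]
eef_rot: [[0.0, -0.036, 0.999], [0.001, 0.999, 0.036], [-1.0, 0.001, 0.0]]
contact_force: [-2.2, 0.2, 3.1]
grip_width: 0.0602
```

Emit:
{"method": "servo_tool", "body": {"deltas": [0,0,0,0,0,0,62,0,0,0,0,0,0,64,0,0,0,0,0,0,66,0,0,0,0,0,0,70,0,0,0,0,0,0,75,0,0,0,0,0,0,80,0,0,0,0,0,0,85,0,0,0,0,0,0,85]}}

```text
time_s: 17.2
position: [0.5265, 0.2222, 0.1694]
eef_rot: [[-0.0, -0.036, 0.999], [0.0, 0.999, 0.036], [-1.0, 0.0, -0.0]]
contact_force: [0.3, -0.6, 0.1]
grip_width: 0.085
```

```bash
python3 chk.py s5; python3 - <<'E'
import pickle,cv2
D=pickle.load(open('s5.pkl','rb'))
p=D['scene'][0]; cv2.imwrite('pics/s5c.png',cv2.resize(p[100:220,300:450,::-1],None,fx=5,fy=5))
E
```

```text
t 17.2 F [ 0.3 -0.6  0.1] w 0.085 centre [-10.1  -0.2 143.9] a -0.0004 roll -0.0001 yaw 0.0003
{'TB': [-3.1, -0.2, 233.9], 'TF': [-17.1, -0.2, 233.9], 'BB': [-3.1, -0.1, 53.9], 'BF': [-17.1, -0.1, 53.9]}
```

View pics/s5c.png

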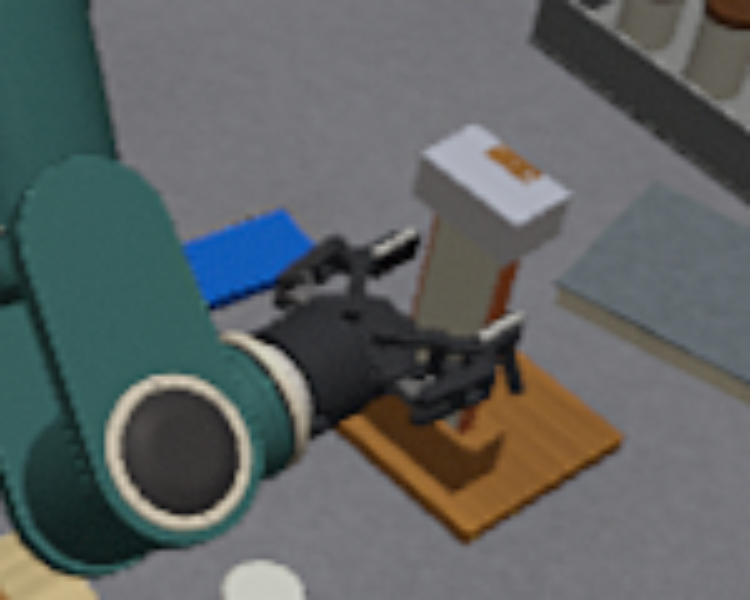

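Emit:
{"method": "servo_tool", "body": {"deltas": [0,0,0,0,0,3,85,0,0,0,0,0,3,85,0,0,0,0,0,3,85,0,0,0,0,0,3,85,0,0,0,0.2,-5,1,85,0,0,0,0.2,-5,1,85,0,0,0,0.2,-5,1,85,0,0,0,0.2,-5,1,85,0,0,0,0.2,-5,1,85,0,0,0,0.2,-5,1,85,0,0,0,0.3,-8,4,85,0,0,0,0.3,-8,6,85,0,0,0,0.3,-8,8,85,0,0,0,0.3,-8,8,85,0,0,0,0.4,-10,10,85,0,0,0,0.4,-10,10,85,0,0,0,0.4,-10,10,85,0,0,0,0.4,-10,10,85,0,0,0,0,0,0,85]}}

```text
time_s: 19.2
position: [0.5309, 0.119, 0.255]
eef_rot: [[0.002, -0.035, 0.999], [-0.0, 0.999, 0.035], [-1.0, -0.0, 0.002]]
contact_force: [0.1, 0.8, -0.5]
grip_width: 0.0848
```

```bash
python3 - <<'E'
from tf import *
from cell import *
s=sense(); print(s['time_s'],s['position'],s['contact_force'])
D={'s':s}
for c in("top","scene"):
    p,d=read_camera(c); D[c]=(p,d,camera_model(c)); m=D[c][2]
    X,ok,C=pts(p,d,m,(0,0,560,420)); k=(X-SO)@SR
    w=ok&(abs(k[...,1])<.025)&(k[...,2]>.075)&(k[...,2]<.215)&(k[...,0]>-.035)&(k[...,0]<-.005)
    P=k[w]; 
    if len(P)>20:
        A=np.c_[P[:,1:],np.ones(len(P))]; r=np.linalg.lstsq(A,P[:,0],rcond=None)[0]; print(c,len(P),'face slope y,z',r[:2],'x at z=.145',r[1]*.145+r[2])
Tr=tileR(0); print('expected')
out=[]
for cam in("top","scene"):
    p,d,m=D[cam]; c=SO+SR@[-.010,0,.145]; S=6; l,t=(projN(m,c[None])[0]-[32,45]).astype(int)
    im=cv2.resize(p[t:t+84,l:l+62,::-1],None,fx=S,fy=S,interpolation=cv2.INTER_NEAREST); raw=im.copy()
    for e in rect(-.09,.09,-.031,.031,.007):
        q=(projN(m,np.array(e)@Tr.T+c)-[l,t]+.5)*S; cv2.line(im,tuple(int(x) for x in q[0]),tuple(int(x) for x in q[1]),(255,255,0),1)
    out+=[im]
cv2.imwrite("pics/f1.png",np.hstack(out)); cv2.imwrite("pics/f_full.png",D["scene"][0][:,:,::-1])
D0=pickle.load(open("d0.pkl","rb"))
E
```

```text
19.2 [0.53093465 0.11902086 0.25499189] [ 0.1467769   0.83332485 -0.4970359 ]
top 181 face slope y,z [-0.0007696   0.00068096] x at z=.145 -0.018265254984411824
scene 398 face slope y,z [ 0.00885445 -0.00162662] x at z=.145 -0.01776714743781874
expected
```

View pics/f1.png

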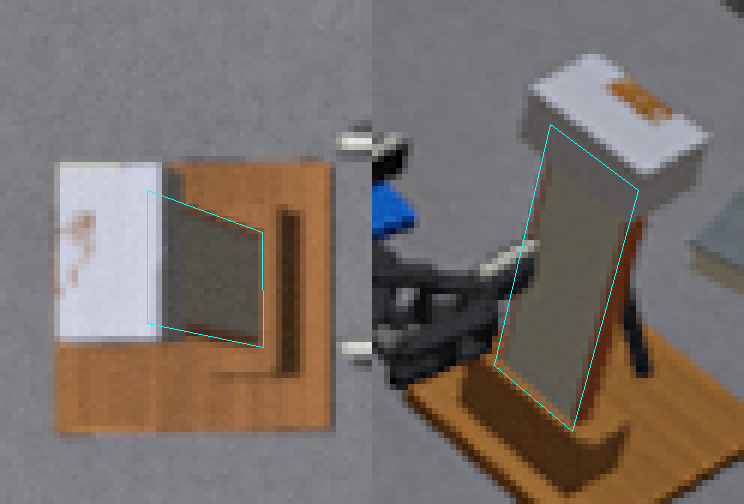

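View pics/f_full.png

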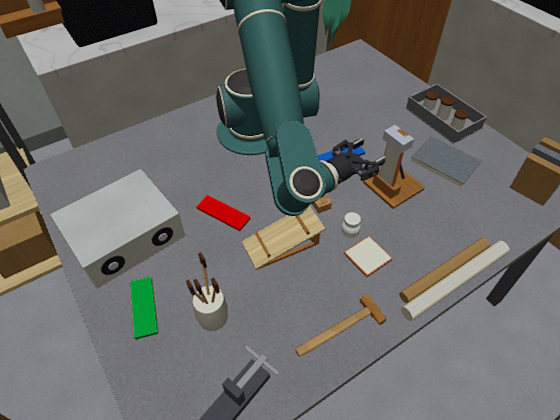

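```bash
python3 -c "
from cell import *
print(finish_job()); print(sense()['time_s'])"
```

```text
the job is handed in; nothing more can be done
None
the job is handed in; nothing more can be done
```

I lifted the border tile off the rest, tucked its top into the hood at about a 12.6° tilt, and swung its foot in over the sill. I then lowered it in small steps until it touched the ledge, opened the fingers, backed the arm away and handed the job in at about 19 s. The hand-in gives no verdict.

- **Tile position:** both cameras show the glazed face vertical to about 0.002 rad, and its width lies along the stand's y to within 0.01 rad. The centre is about 11 mm in front of the post, against 4 to 18 mm allowed. At release it was within 1 mm of the middle sideways, going by the arm's reading.
- **Height:** the model outline with the centre at 145 mm matches the pictures. The arm's own reading put it about 1 mm lower, which is within calibration error. The top is inside the hood.
- **Forces:** lowering onto the ledge, the wrist reading rose about 6 N as the tile touched, and I saw no force step during the insertion or the swing. I only read forces at the end of each move, so a brief peak in between would not show.
- **Other things:** the jar, square tile and cork block look unmoved in the last scene picture. The cork block is partly hidden by the arm there, and I did not measure any of the three again.
- **Disagreements:** one fit of the rest tile's outline was off by about 4 mm between cameras, so I used the depth fit instead. The stand's base edges alone fitted poorly, so I used the combined hood, base and sill fit, on which the two cameras agreed to about 1 mm.

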